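# Draw the accessory tray right out and lock it

## Robot

A 7-joint arm with a two-finger parallel gripper is mounted at the origin on the work surface. World frame = base frame: x ahead of the robot, y to its left, z up, the work surface at z = 0. Lengths are in m, angles in degrees, forces in N, time in s.
With the tool pointing down it reaches from about 0.425 to 0.825 m from the base axis. Payload 3.6 kg.
Tool frame: the origin (TCP) lies on the front face of the gripper's body, between the roots of the fingers; the fingertips stand 84 mm ahead of it and the grasp point (between the pads) lies 65 mm ahead of it (robot.pinch_z is the distance from the TCP to the grasp point, in m); y points along the fingers, x is the direction in which the jaws open and shut, and the axes are right-handed (so a half turn about y gives the same grasp; the last joint's range is limited). The gripper opens to 93 mm and grips with 3 to 60 N. Pads are 15 mm wide; open, the fingers measure 128 mm over their backs; the gripper's body (75 mm by 188 mm) begins 65 mm behind the grasp point.
Start: joints at [-77.55, 35.231, -0.722, 81.555, 0.464, 63.22, -2.315], TCP at [0.157, 0.631, 0.303] pointing down, gripper open.
Joint ranges: [-178.69, 178.69], [-17.37, 117.87], [-77.05, 75.6], [15.02, 138.74], [-78.02, 258.01], [0.78, 113.62], [-162.83, 162.83]. Speed limits (degrees/s): [159.86, 159.86, 180, 180, 180, 180, 180].

## Interface

Orientations are given as [roll, pitch, yaw] about the fixed x, y, z axes, in that order (R = Rz(yaw) Ry(pitch) Rx(roll)).
In Python, from rig import sensors, cams, close_job, robot gives the robot as it stands.
- The arm moves only by the tool drive_tool, never from a script. Its argument "targets" is a list that holds one entry, the list of rows, each a list of 7 numbers: the shift along the tool's x, y, z scaled (see below), then the turn, a rotation vector about the tool's x, y, z scaled (see below), then the opening, from 0 (shut) to 1 (fully open). In form: [[[dx, dy, dz, wx, wy, wz, hand], ...]]. A call has 1 to 5 rows; each row is the pose to reach, as a shift and turn from the pose commanded when the call began, along the tool's axes at that moment, turning the shorter way round; what a row does not reach only later rows make up. The controller multiplies each number of a shift by 100 mm and each number of a turn by 360 degrees. A row lasts 1/8 s, in which the tool goes at most 62.5 mm and 10.7 degrees, less where a joint would pass 70% of its speed; a pose out of reach is approached as far as the arm can. A call with a number of a shift or a turn outside -1 to 1 is refused whole. A call with a gripper value outside its range is refused whole. The fingers move at their own pace and stop on an object; "newtons" is the grip in N (left out, the last holds). Time passes only in rows, so rows that repeat a pose let the fingers close. It gives the time, the measured TCP pose, the force and the opening at its end, in the units of the state.
- sensors.sense(): the state, without advancing time (a new reading comes with each control period).
- cams.read_camera(name): name is "scene" or "top" or "wrist"; returns (picture, depth): 400x640x3 uint8, red, green, blue; 400x640 float32, m along the optical axis (not along the pixel's ray), 0 where there is no reading.
- cams.camera_model(name): a dict with "camera_matrix" (3x3 intrinsics, pixels), "extrinsics" (4x4, takes a point from camera to world coordinates). Camera axes: x right, y down, z forward; pixel columns grow to the right and rows downward; lengths in m; the calibration is good to about 2 mm. A picture is of the moment at which its call begins: read the wrist's pose just before it. camera_model takes no time and is no camera call; for the wrist camera it gives the pose at the moment of the call.
- close_job(): hands the job in, once; it reports no verdict.
The state is a dict: "time_s": time; "joints": joint angles; "joint_vel": joint speeds; "joint_efforts": joint torques, N m; "ee_pos": TCP position; "eef_rot": TCP orientation; "wrist_force": force on the tool from outside, world axes, zero at the start; "ft_torque": the same for the moment, N m; "opening": opening from 0.0 (shut) to 1.0 (fully open).
Only numpy, scipy, OpenCV 4.12 (cv2) and the standard library are available. Lean on these libraries where they do the work, as an engineer would, in place of code of your own. Each camera call takes 0.05 s, during which the arm holds its last target. There are 200 camera calls.

## Task

Pull the little cabinet's accessory tray all the way out by its bar, until both lengths of its two-part runner have come to their stops, and seat it there with a steady pull of about 15 to 20 N kept up for half a second; do not yank it. Then let go and turn the lock ring on top of the cabinet until its lug lines up with the small ridge at the front edge, leaving the tray fully out. Leave the things on the turntable undisturbed.

Things in the scene. Friction and masses are not known exactly. Their poses are not given: they have to be found in the camera images.
- cabinet: Low light-wood cabinet, 210 mm deep (x) by 240 mm wide (y) by 100 mm high, fixed to the board. Origin: centre of its underside. Its front is the face at its own x = -105 mm and the tray comes out along its own -x; z up. Its flat top is 100 mm above the board. The tray's front panel, when shut, is 16 mm thick and stands just before that front face.
- tray (a joint): Sliding of the tray along the inner rail of its runner, m: 0 in, 0.055 at its stop. It moves easily (about 2.5 N). Starts slightly open. The tray's total way out is this plus joint runner.
- runner (a joint): Sliding of the inner runner rail (which carries the tray) out of the cabinet, m: 0 in, 0.045 at its stop. Much stiffer than the tray (about 6 N), so when the tray reaches its own stop the pull stiffens and must go on, harder, until the runner too stops dead.
- pull: The tray's steel bar pull with two end posts; rides with the tray. A round rod 10 mm thick, 140 mm long along the cabinet's y, centre 80 mm above the board and 50 mm in front of the panel's outer face. Between bar and panel a clear gap of 45 mm, open above and below, 120 mm long between the posts. Ignore this body's origin: use point bar_mid. Over 45 N on it is yanking.
- bar_mid (a point): Middle of the bar's axis. x, y, z as the cabinet's.
- lock_ring (a joint): Angle of the lock ring, rad, growing anticlockwise seen from above. At 0 its lug points to the cabinet's own +y (towards the round stud); at 1.57 it points to the cabinet's front (own -x), in line with the ridge: locked. It can pass the ridge, up to 2.1; friction (about 2.5 N at the lug) keeps it where it is left.
- ring_axis (a point): Centre of the lock ring, on the surface of the cabinet's top (100 mm above the board). The ring: plain aluminium, 76 mm across, upper face 28 mm above the cabinet's top, turning on a fixed 36 mm post.
- lug (a point): On the upper face of the ring's one thumb lug, 68 mm from the ring's axis, 28 mm above the cabinet's top. The lug is a radial block 14 mm wide that reaches from the ring to 76 mm from the axis, its sides upright from 4 to 28 mm above the cabinet's top; it can be pushed sideways. x, y, z turn with the ring; y points outward along the lug.
- lock_mark (a point): Where point lug lies when the ring is locked: 68 mm from the ring's axis towards the cabinet's front, at the lug's upper face. The ridge itself (22 mm long, 8 mm wide, 4 mm high) lies on the cabinet's top just outside the lug's sweep.
- turntable: Round white turntable, 224 mm across, its top 22 mm above the board; origin at the centre of its underside. Beside the cabinet, on the one side or the other; carries the bystanders.
- jar: Round glass trinket jar with a stopper, 68 mm across, 77 mm high, on the turntable; origin centre of underside.
- cedar_block: Cedar block 90 x 40 x 26 mm, on the turntable; origin centre of underside.
- lint_comb: Navy plastic lint comb, 88 x 34 x 10 mm, on the turntable; origin under its middle.
- tie_clip: Steel tie clip 60 x 7 x 8 mm, on the turntable; origin centre of underside.
- watch_box: Closed dark wooden box 124 x 164 x 71 mm, fixed, on the other side of the cabinet from the turntable; origin centre of underside.

How it is judged (in metres and radians):
On the way, in this order (a step that is already met when the one before it is completed fails the run):
1. the tray is fully out: tray and runner both at their stops, and the bar held pulled against them with over 10 N (value of joint tray above 0.051 m and value of joint runner above 0.041 m and contact force between anything else and pull above 10 N), for 0.3 s.
2. the ring's lug is in line with the ridge (value of joint lock_ring between 1.45 and 1.69 rad), for 0.2 s.
At the end, for the whole second after the job is handed in: Tray and runner each within 4 mm of their stops, the lock ring within 0.12 rad of the locked mark (1.57), all at rest (all of step 2 and value of joint tray above 0.051 m and value of joint runner above 0.041 m and velocity of joint tray between -0.005 and 0.005 m/s and velocity of joint runner between -0.005 and 0.005 m/s and velocity of joint lock_ring between -0.05 and 0.05 rad/s); the robot touches nothing.
It fails at once if the glass jar is disturbed (moved over 15 mm or tipped) (distance of jar from where it was at the start of the episode above 0.015 m or angle between jar's own z axis and vertical above 0.3 rad).
It fails at once if the cedar block is disturbed (moved over 15 mm or tipped) (distance of cedar_block from where it was at the start of the episode above 0.015 m or angle between cedar_block's own z axis and vertical above 0.3 rad).
It fails at once if the lint comb is disturbed (moved over 15 mm or tipped) (distance of lint_comb from where it was at the start of the episode above 0.015 m or angle between lint_comb's own z axis and vertical above 0.3 rad).
It fails at once if the tie clip is disturbed (moved over 15 mm or tipped) (distance of tie_clip from where it was at the start of the episode above 0.015 m or angle between tie_clip's own z axis and vertical above 0.3 rad).
It fails at once if the bar is yanked (over 45 N) (contact force between anything else and pull above 45 N).
It also fails if it takes over 58 s, if anything falls off the work surface, if the arm or the gripper's body presses on something with over 40 N, if the wrist force passes 120 N, or if a joint passes its speed limit or range.

## Working session

There is one attempt and no reset: what is moved stays moved. The work goes in short steps, Python scripts to look and compute and a tool call to move; the robot and the scene stay as the last step left them, time stands still between calls to the robot, and variables do not carry over. Pictures are saved under pics/ and viewed, about 8 in all and at most 12, crops included, and the job is handed in when it is done.

Besides the shell and the picture viewer there is one more tool, called after "Call:" as a command line: name --argument value ..., lists and objects as JSON in quotes. drive_tool: Moves the arm, as the interface text tells. Shifts and turns lie within -1 to 1; 1 stands for 100 mm of shift or 360 degrees of turn. Its arguments: {"type":"object","properties":{"targets":{"type":"array","items":{"type":"array","items":{"type":"array","items":{"type":"number"}}}},"newtons":{"type":"number"}},"required":["targets"]}

```bash
mkdir -p pics; cat > h.py <<'E'
import numpy as np, cv2
from rig import sensors, cams, close_job, robot
from scipy.spatial.transform import Rotation as R
def shot(n,f):
    m=cams.camera_model(n); p,d=cams.read_camera(n)
    cv2.imwrite(f'pics/{f}.png',p[:,:,::-1]); np.savez(f'pics/{f}.npz',d=d,K=m['camera_matrix'],T=m['extrinsics'],p=p)
def px(f,u,v,z=None):
    a=np.load(f'pics/{f}.npz');K,T,d=a['K'],a['T'],a['d']
    r=np.linalg.inv(K)@[u,v,1]
    if z is None: c=r*np.median(d[v-1:v+2,u-1:u+2]); return (T@np.r_[c,1])[:3]
    w=T[:3,:3]@r; return T[:3,3]+w*(z-T[2,3])/w[2]
def st():
    s=sensors.sense(); print(s['time_s'],np.round(s['ee_pos'],4),np.round(s['eef_rot'],2),np.round(s['wrist_force'],1),round(s['opening'],3)); return s
def rel(pos,rpy=None):
    s=sensors.sense(); r=R.from_euler('xyz',s['eef_rot'],degrees=True)
    print('shift',np.round(r.inv().apply(np.array(pos)-s['ee_pos'])*10,3))
    if rpy is not None: print('turn',np.round((r.inv()*R.from_euler('xyz',rpy,degrees=True)).as_rotvec(degrees=True)/360,4))
E
python3 - <<'E'
from h import *
s=st(); print(s['joints'])
shot('top','top0');shot('scene','sc0')
E
```

```text
0.0 [0.1567 0.6302 0.3016] [-90.     0.14  76.04] [-0.1  0.1  0.8] 0.999
[-77.55178367  35.28949592  -0.72402476  81.63923957   0.46794442
  63.21841914  -2.31410686]
```

View pics/top0.png

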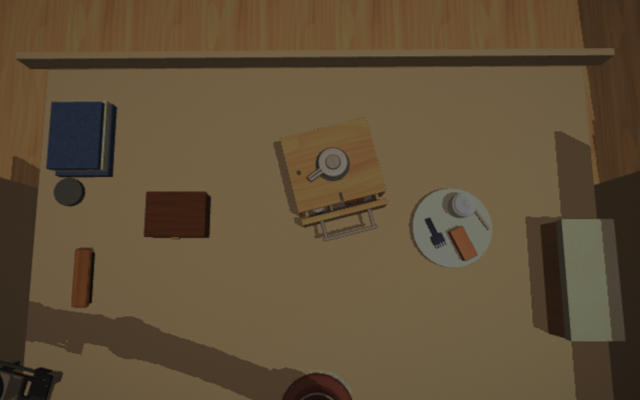

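View pics/sc0.png

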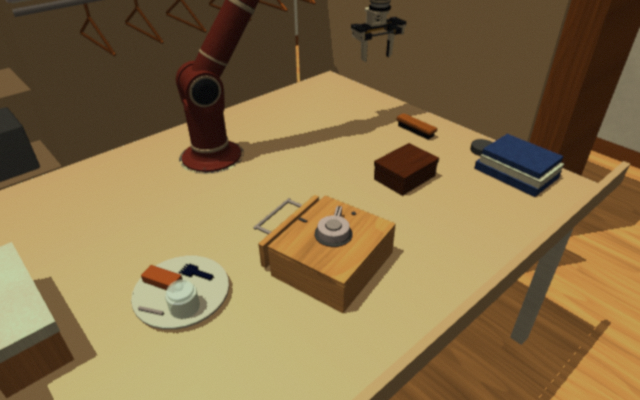

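```bash
python3 - <<'E'
from h import *
p=cv2.imread('pics/top0.png')[110:250,265:405]; cv2.imwrite('pics/c.png',cv2.convertScaleAbs(cv2.resize(p,(588,588),interpolation=cv2.INTER_CUBIC)[:588],alpha=1.6))
E
```

```text
(no output)
```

View pics/c.png

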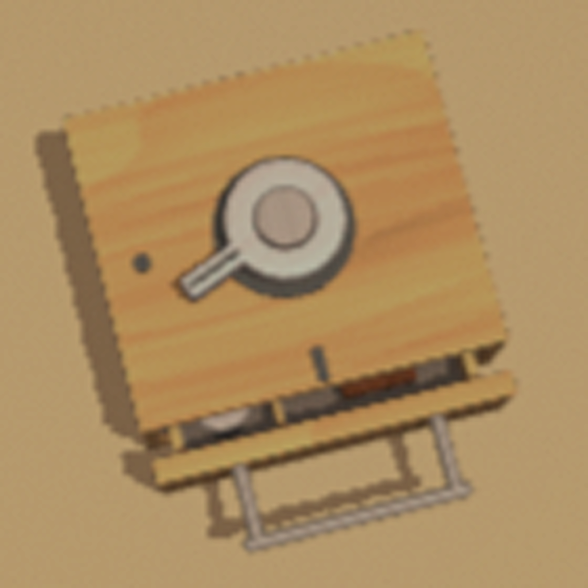

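```bash
python3 - <<'E'
from h import *
def c(x,y,z): return px('top0',265+x/4.2-.4,110+y/4.2-.4,z)
C=[c(*q,.1) for q in[(66,120),(424,32),(506,340),(140,436)]]
for q in C: print(np.round(q,4))
print('sides',[np.linalg.norm(C[i]-C[i-1]) for i in range(4)])
ctr=np.mean(C,0)
x=(C[0]-C[3]+C[1]-C[2]); yaw=np.degrees(np.arctan2(x[1],x[0])); yy=(C[0]-C[1]+C[3]-C[2]); print('yaw',yaw,np.degrees(np.arctan2(-yy[0],yy[1])),'ctr',ctr)
ring=c(287,217,.128);lug=c(190,287,.128);stud=c(142,263,.105);ridge=c(319,363,.104)
b1=c(252,543,.08);b2=c(463,489,.08);print('ring',ring,'lug',lug,np.linalg.norm(lug-ring),'ridge',ridge,np.linalg.norm(ridge-ring),'stud',stud)
print('bar',b1,b2,(b1+b2)/2,np.linalg.norm(b1-b2),'baryaw',np.degrees(np.arctan2(-(b1-b2)[0],(b1-b2)[1])))
r=R.from_euler('z',-yaw,degrees=True)
for n,v in dict(ring=ring,lug=lug,stud=stud,ridge=ridge,b1=b1,b2=b2).items(): print(n,r.apply(v-ctr))
l=r.apply(lug-ring);print('angle',np.arctan2(-l[0],l[1]))
for u,v in [(333,160),(300,160),(345,236),(370,185)]: print(u,v,px('top0',u,v))
E
```

```text
[0.7286 0.0938 0.1   ]
[ 0.7859 -0.1372  0.1   ]
[ 0.5837 -0.1851  0.1   ]
[0.524 0.046 0.1  ]
sides [np.float64(0.21009817017015112), np.float64(0.23806465863105697), np.float64(0.20771605351992117), np.float64(0.23866944289792513)]
yaw 13.236697138997664 14.21119206378897 ctr [ 0.65552714 -0.04561567  0.1       ]
ring [ 0.65749459 -0.0467338   0.128     ] lug [0.61344839 0.01380248 0.128     ] 0.07486461022602851 ridge [ 0.56906147 -0.06663284  0.104     ] 0.09376773557331637 stud [0.63357518 0.04465658 0.105     ]
bar [ 0.45785039 -0.02396191  0.08      ] [ 0.49134552 -0.15812164  0.08      ] [ 0.47459796 -0.09104178  0.08      ] 0.13827782254854495 baryaw 14.01823169915781
ring [ 0.00165915 -0.00153892  0.028     ]
lug [-0.02735559  0.06747452  0.028     ]
stud [-0.00069871  0.09290038  0.005     ]
ridge [-0.08898088 -0.00066037  0.004     ]
b1 [-0.1874668   0.06634139 -0.02      ]
b2 [-0.1855807  -0.07192357 -0.02      ]
angle 0.3979863151221367
333 160 [ 0.65992208 -0.04682468  0.13210519]
300 160 [0.66802986 0.04068464 0.09974925]
345 236 [ 0.47050254 -0.08219131  0.00400504]
370 185 [ 0.59884527 -0.14536645  0.10030925]
```

```bash
cat >> h.py <<'E'
def plan(wps,p=None,rpy=None):
    s=sensors.sense(); p=s['ee_pos'] if p is None else p; r=R.from_euler('xyz',s['eef_rot'] if rpy is None else rpy,degrees=True)
    for q,e in wps:
        g=R.from_euler('xyz',e,degrees=True); rv=(r.inv()*g).as_rotvec(degrees=True)
        print(np.round(r.inv().apply(np.array(q)-p)*10,3),np.round(rv/360,4),'rows',np.linalg.norm(rv)/10.7,np.linalg.norm(np.array(q)-p)/.0625)
        p,r=np.array(q),g
U=np.array([.970,.242,0])
E
python3 - <<'E'
from h import *
B=np.array([.4746,-.0910,.08]); t=np.radians(12); a=np.array([0,0,-np.cos(t)])-np.sin(t)*U
g=B+.027*U; T=g-.065*a; print('TCP goal',T)
z=.302
plan([((.24,.57,z),(-90,0,46)),((.33,.48,z),(-90,0,16)),((.41,.39,z),(-90,0,-14)),((.45,.29,z),(-90,0,-45)),((.48,.2,z),(-90,0,-76)),((.5,.11,z),(-102,0,-76)),((.51,.02,.27),(-102,0,-76)),(T+[0,0,.1],(-102,0,-76)),(T,(-102,0,-76))])
E
```

```text
TCP goal [ 0.51389883 -0.08119555  0.14357959]
[-0.384 -0.002 -0.953] [ 0.0001  0.0834 -0.0004] rows 2.807387088826045 1.6446080544466164
[-0.022 -0.    -1.273] [-0.      0.0833 -0.    ] rows 2.8037383177570097 2.0364675298172568
[ 0.521 -0.    -1.086] [ 0.      0.0833 -0.    ] rows 2.8037383177570097 1.9266551326067665
[ 0.63  -0.    -0.874] [ 0.      0.0861 -0.    ] rows 2.897196261682243 1.723252738283042
[ 0.849 -0.    -0.424] [-0.      0.0861 -0.    ] rows 2.897196261682244 1.5178932768808215
[ 0.922 -0.    -0.024] [-0.0333 -0.      0.    ] rows 1.1214953271028045 1.4751271131668622
[ 0.897  0.338 -0.052] [0. 0. 0.] rows 0.0 1.5366665220534999
[ 0.991  0.301 -0.148] [0. 0. 0.] rows 0.0 1.6745647621428001
[0.    0.978 0.208] [0. 0. 0.] rows 0.0 1.6
```

Call:
drive_tool --targets '[[[-0.4,0,-0.95,0,0.0833,0,0],[-0.4,0,-0.95,0,0.0833,0,0],[-0.4,0,-0.95,0,0.0833,0,0]]]' --newtons 20

```text
time_s: 0.48
ee_pos: [0.2444, 0.5657, 0.3026]
eef_rot: [-90.2, 0.0, 45.3]
wrist_force: [-0.9, 0.3, -0.1]
opening: 0.721
```

Call:
drive_tool --targets '[[[0,0,-1,0,0.0833,0,0],[0,0,-1,0,0.0833,0,0],[0,0,-1,0,0.0833,0,0]]]'

```text
time_s: 0.85
ee_pos: [0.3152, 0.496, 0.3027]
eef_rot: [-90.2, -0.1, 15.3]
wrist_force: [0.2, 0.2, -0.0]
opening: 0.403
```

Call:
drive_tool --targets '[[[0.5,0,-1,0,0.0833,0,0],[0.5,0,-1,0,0.0833,0,0],[0.5,0,-1,0,0.0833,0,0]]]'

```text
time_s: 1.23
ee_pos: [0.391, 0.4124, 0.303]
eef_rot: [-90.1, -0.2, -14.8]
wrist_force: [-1.2, 0.1, 0.0]
opening: 0.083
```

Call:
drive_tool --targets '[[[0.6,0,-0.9,0,0.0861,0,0],[0.6,0,-0.9,0,0.0861,0,0],[0.6,0,-0.9,0,0.0861,0,0]]]'

```text
time_s: 1.6
ee_pos: [0.4254, 0.3106, 0.3031]
eef_rot: [-90.1, -0.1, -45.8]
wrist_force: [-0.8, 1.1, -0.1]
opening: 0.007
```

Call:
drive_tool --targets '[[[0.9,0,-0.6,0,0.0861,0,0],[0.9,0,-0.6,0,0.0861,0,0],[0.9,0,-0.6,0,0.0861,0,0]]]'

```text
time_s: 1.98
ee_pos: [0.4456, 0.2049, 0.3031]
eef_rot: [-90.0, -0.1, -76.7]
wrist_force: [0.0, 0.8, 0.2]
opening: 0.006
```

Call:
drive_tool --targets '[[[0.98,0,0,-0.0333,-0.002,0,0],[0.98,0,0,-0.0333,-0.002,0,0]]]'

```text
time_s: 2.22
ee_pos: [0.47, 0.1127, 0.3023]
eef_rot: [-102.1, -0.1, -75.2]
wrist_force: [0.3, 0.1, -0.3]
opening: 0.006
```

Call:
drive_tool --targets '[[[0.97,-0.04,0.19,0,0,0,0],[0.97,-0.04,0.19,0,0,0,0]]]'

```text
time_s: 2.48
ee_pos: [0.513, 0.0226, 0.3025]
eef_rot: [-102.0, -0.0, -75.4]
wrist_force: [-0.1, -0.2, -0.8]
opening: 0.004
```

Call:
drive_tool --targets '[[[0.99,0.61,-0.08,0,0,0,0],[0.99,0.61,-0.08,0,0,0,0],[0.99,0.61,-0.08,0,0,0,0]]]'

```text
time_s: 2.85
ee_pos: [0.5159, -0.0795, 0.2429]
eef_rot: [-102.3, -0.0, -75.7]
wrist_force: [0.2, 0.2, -0.5]
opening: 0.002
```

```bash
python3 - <<'E'
from h import *
st();rel((.5139,-.0812,.1436),(-102,0,-76)); print(sensors.sense()['joints']); shot('wrist','w1')
E
```

```text
2.85 [ 0.5159 -0.0795  0.2429] [-102.28   -0.    -75.69] [ 0.2  0.2 -0.5] 0.002
shift [0.011 0.975 0.188]
turn [0.0008 0.0008 0.0002]
[-20.27170708  37.45092358  40.84624673 100.92979037 -19.60163025
  61.71336491 -47.9856435 ]
```

View pics/w1.png

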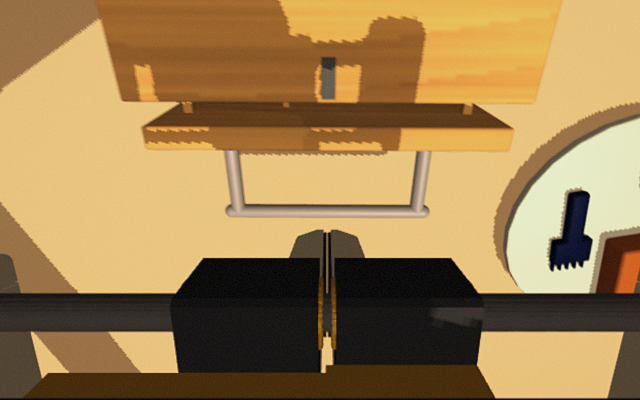

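```bash
python3 - <<'E'
from h import *
a=px('w1',229,211,.08);b=px('w1',428,211,.08);m=(a+b)/2;print(a,b,m,np.linalg.norm(a-b),np.degrees(np.arctan2(-(a-b)[0],(a-b)[1])))
print('panel front top edge',px('w1',328,128,.09),px('w1',328,128),'bar depth pt',px('w1',328,211), 'panel bottom-front', px('w1',280,140))
for f in ((.5139,-.0812,.1436),): print('panel dist along u from bar', (px('w1',328,128)-m)@U)
E
```

```text
[ 0.45700624 -0.02127904  0.08      ] [ 0.49324519 -0.16247854  0.08      ] [ 0.47512572 -0.09187879  0.08      ] 0.14577571965802116 14.394320817293305
panel front top edge [ 0.53844161 -0.07521142  0.09      ] [ 0.53775548 -0.07539244  0.08765219] bar depth pt [ 0.47683344 -0.09109031  0.08319991] panel bottom-front [ 0.52287158 -0.04764021  0.08872305]
panel dist along u from bar 0.0647405654867709
```

Call:
drive_tool --targets '[[[0,0.5,0.1,0,0,0,0],[0,0.98,0.19,0,0,0,0],[0,0.98,0.19,0,0,0,0],[0,0.98,0.19,0,0,0,0]]]'

```text
time_s: 3.4
ee_pos: [0.5173, -0.0751, 0.1463]
eef_rot: [-101.8, 0.0, -75.1]
wrist_force: [0.2, -0.1, -1.1]
opening: 0.006
```

Call:
drive_tool --targets '[[[0,0.02,-0.1,0,0,0,0],[0,0.02,-0.1,0,0,0,0]]]'

```text
time_s: 3.65
ee_pos: [0.5058, -0.0787, 0.1463]
eef_rot: [-101.9, 0.0, -75.3]
wrist_force: [-0.0, 0.6, 0.4]
opening: 0.005
```

Call:
drive_tool --targets '[[[0,0.008,-0.04,0,0,0,0],[0,0.017,-0.08,0,0,0,0],[0,0.025,-0.12,0,0,0,0],[0,0.034,-0.16,0,0,0,0],[0,0.042,-0.2,0,0,0,0]]]'

```text
time_s: 4.28
ee_pos: [0.4867, -0.0834, 0.1449]
eef_rot: [-101.9, 0.1, -75.2]
wrist_force: [2.1, 1.1, 1.0]
opening: 0.006
```

Call:
drive_tool --targets '[[[0,0.008,-0.04,0,0,0,0],[0,0.017,-0.08,0,0,0,0],[0,0.025,-0.12,0,0,0,0],[0,0.034,-0.16,0,0,0,0],[0,0.042,-0.2,0,0,0,0]]]'

```text
time_s: 4.9
ee_pos: [0.4664, -0.0886, 0.1448]
eef_rot: [-102.0, 0.1, -75.2]
wrist_force: [2.1, 1.6, 0.0]
opening: 0.002
```

Call:
drive_tool --targets '[[[0,0.008,-0.04,0,0,0,0],[0,0.017,-0.08,0,0,0,0],[0,0.025,-0.12,0,0,0,0],[0,0.034,-0.16,0,0,0,0],[0,0.042,-0.2,0,0,0,0]]]'

```text
time_s: 5.52
ee_pos: [0.4488, -0.0929, 0.1449]
eef_rot: [-101.7, 0.1, -75.1]
wrist_force: [6.1, 4.5, -1.2]
opening: 0.004
```

Call:
drive_tool --targets '[[[0,0.006,-0.03,0,0,0,0],[0,0.012,-0.06,0,0,0,0],[0,0.018,-0.09,0,0,0,0],[0,0.025,-0.12,0,0,0,0],[0,0.032,-0.15,0,0,0,0]]]'

```text
time_s: 6.15
ee_pos: [0.4338, -0.0967, 0.1449]
eef_rot: [-101.8, 0.1, -75.1]
wrist_force: [7.1, 4.6, -0.4]
opening: 0.007
```

Call:
drive_tool --targets '[[[0,0.004,-0.02,0,0,0,0],[0,0.008,-0.04,0,0,0,0],[0,0.013,-0.06,0,0,0,0],[0,0.017,-0.08,0,0,0,0],[0,0.021,-0.1,0,0,0,0]]]'

```text
time_s: 6.78
ee_pos: [0.4238, -0.0993, 0.1449]
eef_rot: [-101.8, 0.1, -75.1]
wrist_force: [5.6, 4.5, -1.2]
opening: 0.005
```

Call:
drive_tool --targets '[[[0,0.002,-0.01,0,0,0,0],[0,0.004,-0.02,0,0,0,0],[0,0.006,-0.03,0,0,0,0],[0,0.008,-0.04,0,0,0,0]]]'

```text
time_s: 7.28
ee_pos: [0.4198, -0.1003, 0.1449]
eef_rot: [-101.8, 0.1, -75.2]
wrist_force: [4.8, 4.0, -0.7]
opening: 0.003
```

Call:
drive_tool --targets '[[[0,0.002,-0.01,0,0,0,0],[0,0.004,-0.02,0,0,0,0],[0,0.006,-0.03,0,0,0,0]]]'

```text
time_s: 7.65
ee_pos: [0.419, -0.1004, 0.145]
eef_rot: [-101.5, 0.1, -75.1]
wrist_force: [9.2, 6.2, -1.9]
opening: 0.004
```

Call:
drive_tool --targets '[[[0,0.002,-0.01,0,0,0,0],[0,0.004,-0.02,0,0,0,0]]]'

```text
time_s: 7.9
ee_pos: [0.4187, -0.1005, 0.1451]
eef_rot: [-101.3, 0.0, -75.1]
wrist_force: [10.9, 7.9, -2.1]
opening: 0.005
```

Call:
drive_tool --targets '[[[0,0.002,-0.01,0,0,0,0],[0,0.004,-0.02,0,0,0,0]]]'

```text
time_s: 8.15
ee_pos: [0.4184, -0.1005, 0.1452]
eef_rot: [-101.1, -0.0, -75.0]
wrist_force: [13.8, 9.3, -3.3]
opening: 0.012
```

Call:
drive_tool --targets '[[[0,0.003,-0.015,0,0,0,0],[0,0.003,-0.015,0,0,0,0],[0,0.003,-0.015,0,0,0,0],[0,0.003,-0.015,0,0,0,0],[0,0.003,-0.015,0,0,0,0]]]'

```text
time_s: 8.78
ee_pos: [0.4182, -0.1005, 0.1453]
eef_rot: [-101.0, -0.1, -75.0]
wrist_force: [15.2, 10.6, -3.9]
opening: 0.006
```

Call:
drive_tool --targets '[[[0,0,0,0,0,0,0],[0,0,0,0,0,0,0]]]'

```text
time_s: 9.02
ee_pos: [0.4182, -0.1005, 0.1453]
eef_rot: [-101.0, -0.1, -75.0]
wrist_force: [14.7, 10.9, -3.3]
opening: 0.004
```

Call:
drive_tool --targets '[[[0,-0.01,0.05,0,0,0,0],[0,-0.021,0.1,0,0,0,0],[0,-0.031,0.15,0,0,0,0],[0,-0.045,0.21,0,0,0,0],[0,-0.045,0.21,0,0,0,0]]]'

```text
time_s: 9.65
ee_pos: [0.4306, -0.0984, 0.145]
eef_rot: [-102.0, 0.1, -75.2]
wrist_force: [0.4, 0.4, 0.1]
opening: 0.004
```

Call:
drive_tool --targets '[[[0,-0.25,-0.05,0,0,0,0],[0,-0.6,-0.128,0,0,0,0],[0,-0.98,-0.208,0,0,0,0],[0,-0.98,-0.208,0,0,0,0]]]'

```text
time_s: 10.15
ee_pos: [0.4314, -0.0992, 0.2473]
eef_rot: [-101.7, -0.0, -75.2]
wrist_force: [0.3, 0.3, -0.5]
opening: 0.003
```

```bash
python3 - <<'E'
from h import *
st(); print(sensors.sense()['joints']); shot('top','t2')
p=cv2.imread('pics/t2.png')[110:280,255:425]; cv2.imwrite('pics/c2.png',cv2.convertScaleAbs(cv2.resize(p,(595,595),interpolation=cv2.INTER_CUBIC),alpha=1.6))
E
```

```text
10.15 [ 0.4314 -0.0992  0.2473] [-1.0173e+02 -4.0000e-02 -7.5240e+01] [ 0.3  0.3 -0.5] 0.003
[-21.2080535   30.84788266  43.36809885 113.42886508 -17.27420906
  54.50454959 -44.15037261]
```

View pics/c2.png

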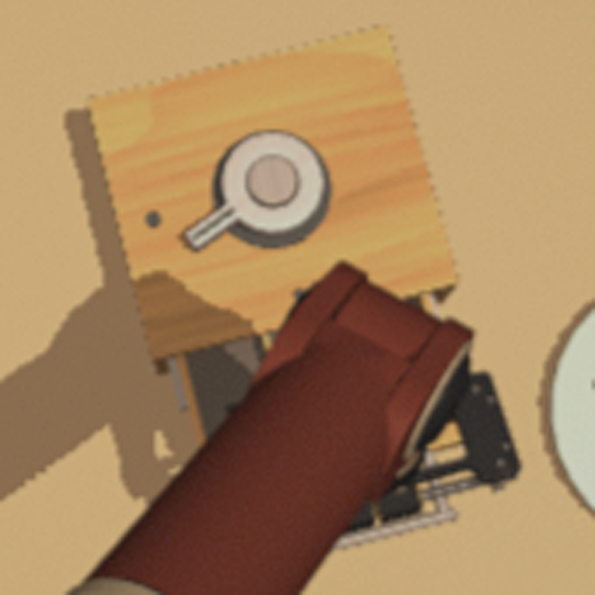

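```bash
python3 - <<'E'
from h import *
def c(x,y,z): return px('t2',255+x/3.5-.4,110+y/3.5-.4,z)
B=np.array([.4746,-.0910,.08])
for q in [(453,515),(342,543)]: v=c(*q,.08); print(v,(v-B)@U,'own x from measured shut bar: total out',-(v-[.6555,-.0456,.08])@U-.171)
E
```

```text
[ 0.40990639 -0.18056346  0.08      ] -0.08442715949282728 own x from measured shut bar: total out 0.09988695949282725
[ 0.38943023 -0.09650625  0.08      ] -0.08394719101136391 own x from measured shut bar: total out 0.09940699101136388
```

```bash
cat >> h.py <<'E'
def pose(th,d,z,r=.058):
    a=np.radians(14+th); b=np.radians(104+th)
    return (np.array([.657,-.0465,0])+r*np.array([np.cos(b),np.sin(b),0])+d*np.array([np.cos(a),np.sin(a),0])+[0,0,z],(-90,0,th-76))
E
python3 - <<'E'
from h import *
A=pose(23,.024,.25); print(A)
s=st(); p0=np.array(s['ee_pos'])
plan([(p0*.55+A[0]*.45,(-90,0,-62)),A,pose(23,.024,.194)])
print('push');q=pose(23,.024,.194)
w=[pose(t,.015,.194) for t in (23,33,43,53,63,73,83,90)]
plan(w,*q)
E
```

```text
(array([0.64126198, 0.01426442, 0.25      ]), (-90, 0, -53))
10.2 [ 0.4306 -0.0985  0.2459] [-1.0189e+02  6.0000e-02 -7.5230e+01] [-0.2  0.6 -0.1] 0.0
[-0.249 -0.233  1.02 ] [ 0.0329 -0.0366 -0.004 ] rows 1.660267250827294 1.7204702966907204
[-0.004 -0.022  1.314] [ 0.    -0.025  0.   ] rows 0.8411214953271027 2.1027970292886584
[ 0.    0.56 -0.  ] [0. 0. 0.] rows 0.0 0.8959999999999999
push
[ 0.   -0.   -0.09] [0. 0. 0.] rows 0.0 0.144
[-0.017 -0.    -0.103] [ 0.     -0.0278  0.    ] rows 0.9345794392523362 0.16708317363774988
[-0.017 -0.    -0.103] [-0.     -0.0278  0.    ] rows 0.9345794392523366 0.1670831736377511
[-0.017 -0.    -0.103] [ 0.     -0.0278  0.    ] rows 0.9345794392523369 0.16708317363775227
[-0.017 -0.    -0.103] [-0.     -0.0278  0.    ] rows 0.9345794392523367 0.16708317363774988
[-0.017 -0.    -0.103] [ 0.     -0.0278  0.    ] rows 0.9345794392523367 0.16708317363775146
[-0.017 -0.    -0.103] [ 0.     -0.0278  0.    ] rows 0.9345794392523366 0.16708317363775077
[-0.014 -0.    -0.072] [ 0.     -0.0194  0.    ] rows 0.6542056074766358 0.11703398318761583
```

Call:
drive_tool --targets '[[[-0.25,-0.23,1,0.0329,-0.0366,-0.004,0],[-0.25,-0.23,1,0.0329,-0.0366,-0.004,0],[-0.25,-0.23,1,0.0329,-0.0366,-0.004,0]]]'

```text
time_s: 10.58
ee_pos: [0.5242, -0.0462, 0.2456]
eef_rot: [-90.1, 0.1, -61.8]
wrist_force: [-0.6, 0.2, 0.5]
opening: 0.003
```

Call:
drive_tool --targets '[[[0,-0.02,1,0,-0.025,0,0],[0,-0.02,1,0,-0.025,0,0]]]'

```text
time_s: 10.82
ee_pos: [0.6119, -0.0005, 0.2473]
eef_rot: [-90.2, 0.2, -53.0]
wrist_force: [0.2, -0.7, 0.2]
opening: 0.003
```

```bash
python3 - <<'E'
from h import *
s=st()
plan([pose(23,.024,.25),pose(23,.024,.194)])
E
```

```text
10.825 [ 6.119e-01 -5.000e-04  2.473e-01] [-90.24   0.17 -52.99] [ 0.2 -0.7  0.2] 0.003
[ 0.059 -0.029  0.323] [ 0.0007  0.     -0.0005] rows 0.028002462998108595 0.527804994139855
[ 0.    0.56 -0.  ] [0. 0. 0.] rows 0.0 0.8959999999999999
```

Call:
drive_tool --targets '[[[0.06,-0.03,0.32,0.0007,0,0,0],[0.06,-0.03,0.32,0.0007,0,0,0]]]'

```text
time_s: 11.08
ee_pos: [0.641, 0.0143, 0.2497]
eef_rot: [-90.0, 0.1, -52.9]
wrist_force: [0.3, -0.3, -0.5]
opening: 0.006
```

```bash
python3 - <<'E'
from h import *
s=st()
plan([pose(23,.024,.194)])
shot('wrist','w2')
E
```

```text
11.075 [0.641  0.0143 0.2497] [-90.     0.12 -52.91] [ 0.3 -0.3 -0.5] 0.006
[0.003 0.557 0.002] [ 0.      0.0003 -0.0003] rows 0.014255542849648195 0.8918376234312062
```

View pics/w2.png

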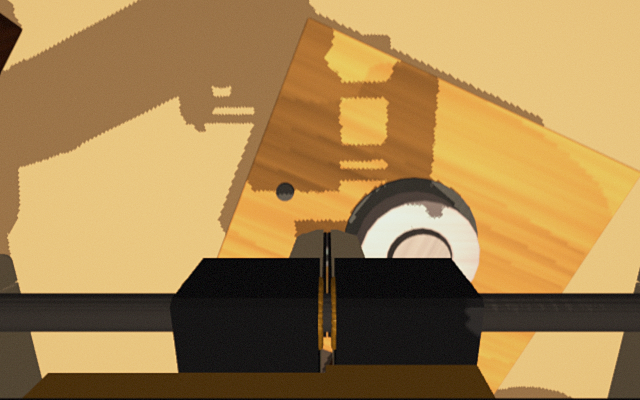

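Call:
drive_tool --targets '[[[0,0.2,0,0,0,0,0],[0,0.35,0,0,0,0,0],[0,0.45,0,0,0,0,0],[0,0.55,0,0,0,0,0],[0,0.55,0,0,0,0,0]]]'

```text
time_s: 11.75
ee_pos: [0.6406, 0.0137, 0.196]
eef_rot: [-89.9, 0.1, -53.0]
wrist_force: [-0.5, -0.3, 0.4]
opening: 0.003
```

Call:
drive_tool --targets '[[[0,0,-0.05,0,0,0,0],[0,0,-0.09,0,0,0,0],[0,0,-0.09,0,0,0,0]]]'

```text
time_s: 12.12
ee_pos: [0.6343, 0.0086, 0.1974]
eef_rot: [-89.7, 0.0, -53.0]
wrist_force: [1.5, 0.9, 0.0]
opening: 0.006
```

```bash
python3 - <<'E'
from h import *
st()
w=[pose(t,.015,.194) for t in (31,39,47)]
for i in w: plan([i])
p=pose(47,.015,.194)
print(); [plan([pose(t,.015,.194)],*p) for t in (55,63,71)]
E
```

```text
12.125 [0.6343 0.0086 0.1974] [-8.972e+01  1.000e-02 -5.296e+01] [1.5 0.9 0. ] 0.006
[-0.019  0.034 -0.083] [-0.0008 -0.0221  0.    ] rows 0.7445087434812226 0.14573455362500945
[-0.023  0.033 -0.166] [-0.0008 -0.0443  0.0001] rows 1.4919406911778144 0.2732945222460285
[-0.015  0.033 -0.249] [-0.0008 -0.0666  0.0001] rows 2.2395267599759467 0.40286266482903205

[-0.015 -0.    -0.082] [ 0.     -0.0222  0.    ] rows 0.7476635514018694 0.13372765405364068
[-0.019 -0.    -0.166] [ 0.     -0.0444  0.    ] rows 1.4953271028037387 0.2668038004189873
[-0.011 -0.    -0.249] [ 0.     -0.0667  0.    ] rows 2.242990654205608 0.39858010548771805
```

Call:
drive_tool --targets '[[[-0.019,0.02,-0.083,0,-0.0222,0,0],[-0.023,0.03,-0.166,0,-0.0444,0,0],[-0.015,0.03,-0.249,0,-0.0667,0,0]]]'

```text
time_s: 12.5
ee_pos: [0.614, -0.0046, 0.1947]
eef_rot: [-89.7, -0.1, -28.6]
wrist_force: [2.2, 2.8, 1.2]
opening: 0.005
```

Call:
drive_tool --targets '[[[-0.015,0,-0.082,0,-0.0222,0,0],[-0.019,0,-0.166,0,-0.0444,0,0],[-0.011,0,-0.249,0,-0.0667,0,0],[-0.011,0,-0.249,0,-0.0667,0,0]]]'

```text
time_s: 13.0
ee_pos: [0.6003, -0.0271, 0.1944]
eef_rot: [-89.8, -0.2, -5.1]
wrist_force: [1.6, 0.8, 0.3]
opening: 0.006
```

```bash
python3 - <<'E'
from h import *
st()
for t in (76,81,86,90): plan([pose(t,.0155,.195)])
E
```

```text
13.0 [ 0.6003 -0.0271  0.1944] [-89.82  -0.16  -5.07] [1.6 0.8 0.3] 0.006
[-0.009 -0.007 -0.04 ] [-0.0005 -0.0141  0.0005] rows 0.47454332206145305 0.06674771727562868
[-0.016 -0.007 -0.092] [-0.0005 -0.028   0.0005] rows 0.9415637823442427 0.14991719528719152
[-0.018 -0.007 -0.144] [-0.0004 -0.0419  0.0005] rows 1.4087625980037695 0.23313044506916641
[-0.017 -0.007 -0.186] [-0.0004 -0.053   0.0005] rows 1.7825558302174087 0.29944182178394313
```

Call:
drive_tool --targets '[[[-0.009,0,-0.04,0,-0.0141,0,0],[-0.016,0,-0.092,0,-0.028,0,0],[-0.018,0,-0.144,0,-0.0419,0,0],[-0.018,0,-0.165,0,-0.0475,0,0],[-0.018,0,-0.165,0,-0.0475,0,0]]]'

```text
time_s: 13.62
ee_pos: [0.5969, -0.0426, 0.1937]
eef_rot: [-89.9, -0.1, 12.1]
wrist_force: [0.6, 2.2, 0.6]
opening: 0.003
```

```bash
python3 - <<'E'
from h import *
st(); 
for t in (88,90): plan([pose(t,.015,.195)])
shot('top','t3'); shot('scene','s3')
a=cv2.imread('pics/t3.png')[110:210,265:415]; b=cv2.imread('pics/s3.png')[170:310,240:410]
a=cv2.resize(a,(780,520),interpolation=3)[:300]; b=cv2.resize(b,(364,300),interpolation=3)
cv2.imwrite('pics/c3.png',np.vstack([cv2.convertScaleAbs(a,alpha=1.6)[:300],np.hstack([b,np.zeros((300,416,3),np.uint8)])]))
E
```

```text
13.625 [ 0.5969 -0.0426  0.1937] [-89.86  -0.13  12.08] [0.6 2.2 0.6] 0.003
[-0.    -0.013 -0.013] [-0.0004  0.0002  0.0004] rows 0.01919921539358129 0.02937772598231675
[-0.005 -0.013 -0.033] [-0.0004 -0.0053  0.0004] rows 0.1807141526251279 0.05787302227506248
```

View pics/c3.png

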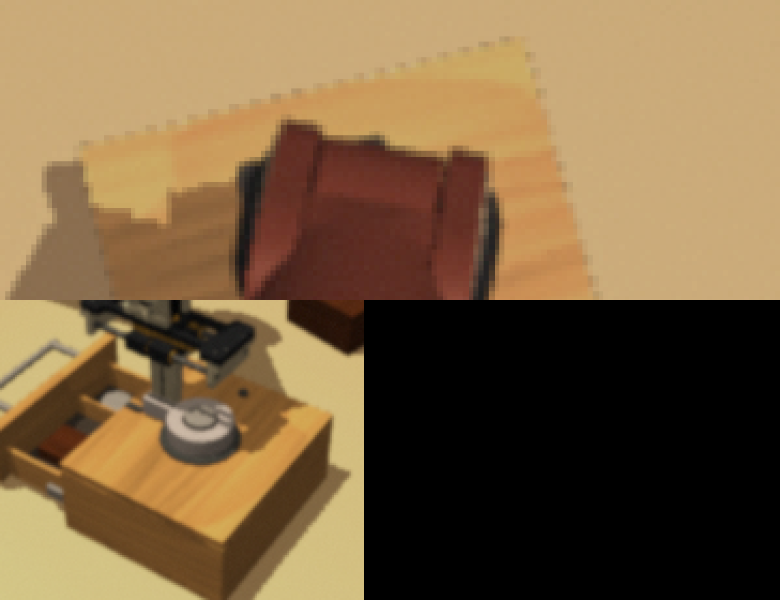

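```bash
python3 - <<'E'
from h import *
b=cv2.imread('pics/s3.png')[200:260,290:370]; cv2.imwrite('pics/c4.png',cv2.resize(b,(800,600),interpolation=3))
E
```

```text
(no output)
```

View pics/c4.png

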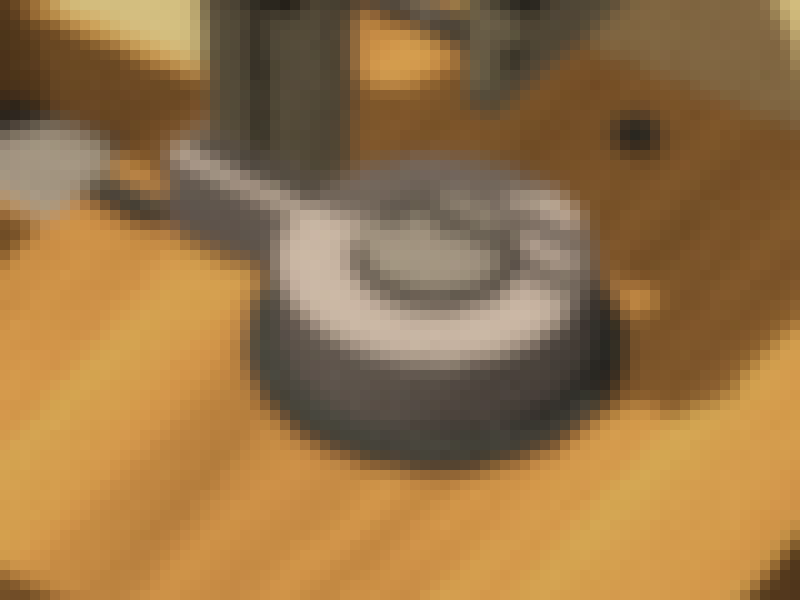

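```bash
python3 - <<'E'
from h import *
def c(x,y,z): return px('s3',290+x/10-.45,200+y/10-.45,z)
A=np.array([.657,-.0465,.128])
a=c(168,160,.128);b=c(285,213,.128);d=a-b
print('edge dir',np.degrees(np.arctan2(d[1],d[0]))%360-104)
def pl(v):
    w=v-A; return np.hypot(w[0],w[1]), np.degrees(np.arctan2(w[1],w[0]))%360-104
print('tip corner r,ang',pl(a),'expected ang=th+5.3, r .0763')
print('ring mid',c(435,235,.128))
print('ridge',pl(c(130,200,.104)))
E
```

```text
edge dir 88.75376535854173
tip corner r,ang (np.float64(0.0734060085497789), np.float64(94.54139318317368)) expected ang=th+5.3, r .0763
ring mid [ 0.65153443 -0.04116099  0.128     ]
ridge (np.float64(0.08952838304481632), np.float64(90.13287574910007))
```

Call:
drive_tool --targets '[[[0,0,0.08,0,0,0,0],[0,0,0.15,0,0,0,0],[0,-0.4,0.15,0,0,0,0],[0,-1,0.15,0,0,0,0],[0,-1,0.15,0,0,0,0]]]'

```text
time_s: 14.35
ee_pos: [0.5957, -0.0292, 0.2987]
eef_rot: [-90.1, -0.7, 12.1]
wrist_force: [-0.1, -0.0, -1.2]
opening: 0.008
```

Call:
drive_tool --targets '[[[-0.6,0,0.8,0,0,0,0],[-0.6,0,1,0,0,0,0]]]'

```text
time_s: 14.6
ee_pos: [0.5116, 0.0567, 0.2925]
eef_rot: [-89.9, 0.0, 12.0]
wrist_force: [0.7, 1.9, 0.0]
opening: 0.004
```

Call:
drive_tool --targets '[[[-0.6,0,0.8,0,0,0,0],[-0.6,0,1,0,0,0,0]]]'

```text
time_s: 14.85
ee_pos: [0.4314, 0.1424, 0.2928]
eef_rot: [-89.9, 0.0, 12.1]
wrist_force: [1.3, 0.9, -0.2]
opening: 0.002
```

Call:
drive_tool --targets '[[[-0.6,0,0.8,0,0,0,0],[-0.6,0,0.8,0,0,0,0],[-0.6,0,0.8,0,0,0,0]]]'

```text
time_s: 15.22
ee_pos: [0.3558, 0.2088, 0.2929]
eef_rot: [-89.9, 0.0, 12.5]
wrist_force: [0.7, -0.1, 0.5]
opening: 0.005
```

```bash
python3 - <<'E'
from h import *
st(); shot('top','t4')
p=cv2.imread('pics/t4.png')[110:280,265:500]; cv2.imwrite('pics/c5.png',cv2.convertScaleAbs(cv2.resize(p,None,fx=3.4,fy=3.4,interpolation=3),alpha=1.6))
E
```

```text
15.225 [0.3558 0.2088 0.2929] [-8.990e+01  2.000e-02  1.253e+01] [ 0.7 -0.1  0.5] 0.005
```

View pics/c5.png

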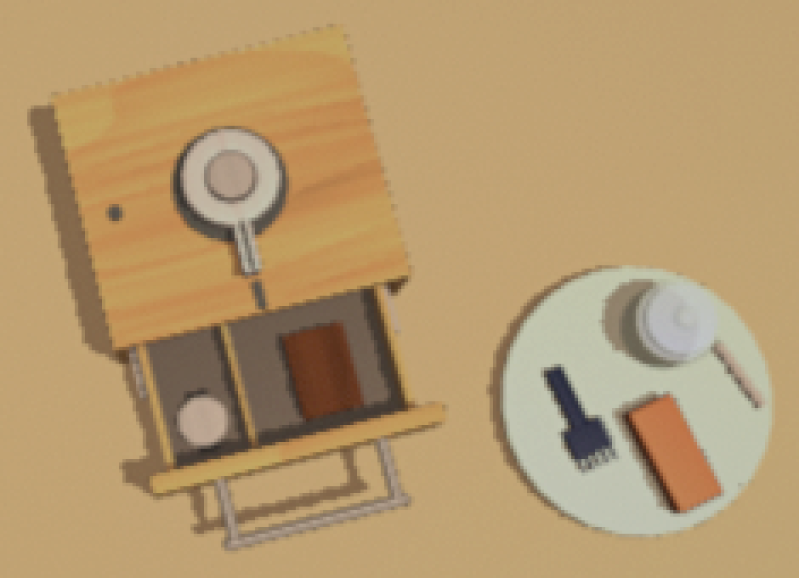

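```bash
python3 - <<'E'
from h import *
def c(x,y,z): return px('t4',265+x/3.4-.4,110+y/3.4-.4,z)
a=c(232,176,.128);b=c(250,272,.128);d=b-a
print('lug angle rad',np.radians(np.degrees(np.arctan2(d[1],d[0]))%360-104),np.linalg.norm(d))
m=(c(231,545,.08)+c(407,499,.08))/2; print('out',-(m-[.6555,-.0456,.08])@U-.171, (m-[.4746,-.091,.08])@U)
r=c(260,295,.104)-a; print('ridge ang',np.degrees(np.arctan2(r[1],r[0]))%360-104)
E
```

```text
lug angle rad 1.4984231112744184 0.0761204224100935
out 0.09931628226882702 -0.08385648226882711
ridge ang 89.57871614643923
```

```bash
python3 - <<'E'
from h import *
plan([((.415,.14,.3),(-90,0,-20)),((.47,.06,.3),(-90,0,-53)),((.52,-.03,.3),(-90,0,-76)),((.525,-.08,.3),(-90,0,-76))])
E
```

```text
[ 0.417 -0.069 -0.782] [-0.0002  0.0898  0.0001] rows 3.0203219598903215 1.4225700774454364
[ 0.79  -0.    -0.564] [ 0.      0.0917 -0.    ] rows 3.0841121495327104 1.5533190271158082
[ 1.02  -0.    -0.142] [0.     0.0639 0.    ] rows 2.149532710280375 1.6473008225579204
[ 0.497 -0.    -0.072] [0. 0. 0.] rows 0.0 0.8039900496896712
```

Call:
drive_tool --targets '[[[0.4,-0.07,-0.78,0,0.0898,0,0],[0.4,-0.07,-0.78,0,0.0898,0,0],[0.4,-0.07,-0.78,0,0.0898,0,0],[0.4,-0.07,-0.78,0,0.0898,0,0]]]'

```text
time_s: 15.78
ee_pos: [0.4149, 0.1377, 0.3003]
eef_rot: [-89.9, -0.1, -20.3]
wrist_force: [0.2, -0.1, -0.6]
opening: 0.006
```

Call:
drive_tool --targets '[[[0.8,0,-0.56,0,0.0917,0,0],[0.8,0,-0.56,0,0.0917,0,0],[0.8,0,-0.56,0,0.0917,0,0],[0.8,0,-0.56,0,0.0917,0,0]]]'

```text
time_s: 16.27
ee_pos: [0.47, 0.0586, 0.3002]
eef_rot: [-89.9, 0.0, -53.0]
wrist_force: [-0.8, -0.5, -0.2]
opening: 0.004
```

Call:
drive_tool --targets '[[[1,0,-0.14,0,0.0639,0,0],[1,0,-0.14,0,0.0639,0,0],[1,0,-0.14,0,0.0639,0,0]]]'

```text
time_s: 16.65
ee_pos: [0.5192, -0.0321, 0.3005]
eef_rot: [-89.9, -0.0, -76.3]
wrist_force: [-0.1, -0.7, 0.1]
opening: 0.007
```

Call:
drive_tool --targets '[[[0.5,0,-0.07,0,0,0,0],[0.5,0,-0.07,0,0,0,0],[0.5,0,-0.07,0,0,0,0]]]'

```text
time_s: 17.02
ee_pos: [0.5234, -0.0778, 0.3]
eef_rot: [-89.9, 0.2, -76.0]
wrist_force: [1.0, 0.4, -0.9]
opening: 0.004
```

```bash
python3 - <<'E'
from h import *
st(); shot('wrist','w3')
E
```

```text
17.025 [ 0.5234 -0.0778  0.3   ] [-89.89   0.23 -75.96] [ 1.   0.4 -0.9] 0.004
```

View pics/w3.png

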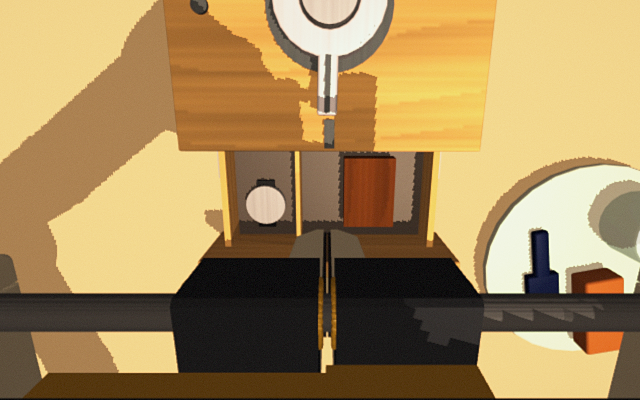

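```bash
python3 - <<'E'
from h import *
a=px('w3',330,9,.128);b=px('w3',327,110,.128);d=b-a
print('lug rad',np.radians(np.degrees(np.arctan2(d[1],d[0]))%360-104),np.linalg.norm(d))
if abs(np.radians(np.degrees(np.arctan2(d[1],d[0]))%360-104)-1.57)<.09: print(close_job())
E
```

```text
lug rad 1.541823873790975 0.06339258228094297
the job is handed in; nothing more can be done
None
```

I pulled the tray fully out, seated it, turned the lock ring to its ridge, and handed the job in at about 17 s of the 58 s allowed. `close_job()` gave no verdict, so the results below are my own measurements.

- **Tray:** I hooked the bar with the closed fingers and drew it out slowly. The pull was about 2.5 N at first, then about 7 N on the runner, then it stopped dead. I held about 16–19 N for roughly 0.9 s. The highest wrist force I read was about 19 N, well under the 45 N limit. The top camera puts the total way out at 99–100 mm of 100 mm, both right after release and after the ring was turned.
- **Lock ring:** I pushed the lug round with the closed fingers, then backed off and lifted clear. Three measurements of its angle disagree slightly:

| Camera | Lug angle (rad) |
|---|---|
| Scene | about 1.55 |
| Wrist | 1.54 |
| Top | 1.50 |

  All three are inside the 1.45–1.69 band, and the ring sits a little short of 1.57. In the wrist measurement, the lug point came out 63 mm from the axis where I expected about 76 mm. The post was cut off at the image edge, so that reading is rough.
- **Turntable:** the arm never went near it. In the last top picture the jar, cedar block, lint comb and tie clip look as they did at the start. I compared them by eye and did not measure them.
- **At hand-in:** the gripper was in free space above the tray, touching nothing.

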